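# Turn the revolving cheese board to bring the end block to the front

## Task

The small rectangular end block on the revolving cheese board should be eaten up first: push the board round by its scalloped rim, slowly, gently and with the fingertips only, until that block stands at the front, in the middle of the clear screen's opening, then draw back and leave the board standing still. Do not touch, lift or shift any of the cheese - guests eat it - and leave everything else on the worktop where it stands.

Things in the scene. Friction and masses are not known exactly. Their poses are not given: they have to be found in the camera images.
- cheese_stand: Fixed stand under the revolving cheese board: round steel foot plate, 364 mm across, 8 mm thick. Origin: centre of the underside, on the worktop, straight below the turning axis. Its -x axis points out through the middle of the screen's opening: that is the front; it looks towards the robot's side, up to 20 degrees to left or right, differing from run to run. Only its position and heading vary; it cannot be pushed away.
- screen_top (a point): Middle of the top edge of the clear curved screen, at the back of the stand, 121 mm above the worktop. The screen is fixed on the foot plate, 169 to 179 mm from the turning axis, and spans 78 degrees either side of the back, with a slim steel post at either end; the front 204 degrees are open.
- turntable (a joint): Turning angle of the board (rad), 0 at the start, growing counter-clockwise seen from above; it turns without end in either direction, takes about 0.05 N m (under 1 N at the rim) to turn, and stays where it is left, with hardly any run-on.
- turntable_top (a point): Centre of the top of the round wooden board, 36 mm above the worktop; z up, its x and y axes turn with the board. The board is 22 mm thick, its underside 14 mm above the worktop. Its rim has ten round lobes of 31 mm radius, centred 120 mm from the axis at 0, 36, 72 ... degrees from the point's x axis; they reach out to 151 mm.
- rim_notch (a point): One of the ten finger notches between the lobes of the rim (the one 18 degrees counter-clockwise of the board's x axis; the others follow every 36 degrees); the point lies 140 mm from the axis, half-way up the board (25 mm above the worktop). Notches go in to 130 mm from the axis and are about 36 mm wide at 140 mm, 55 mm at 148 mm. A fingertip in a notch pushes the side of a lobe.
- end_block_center (a point): The small rectangular block of yellow cheese to bring to the front, 36 x 55 x 30 mm high, the smallest piece and the only one that is not a wedge; it lies loose on the board with its centre about 84 mm from the turning axis. The point is its centre, half-way up.
- wedge_a_center (a point): soft pale cheese wedge, 72 x 82 x 30 mm high; the point is its centre, half-way up; loose on the board, about 84 mm from the axis, 72 degrees counter-clockwise of the end block.
- wedge_b_center (a point): pale rind cheese wedge, 58 x 78 x 32 mm high; the point is its centre, half-way up; loose on the board, next after wedge_a.
- wedge_c_center (a point): soft pale cheese wedge, 72 x 82 x 30 mm high; the point is its centre, half-way up; loose on the board, next after wedge_b.
- wedge_d_center (a point): pale rind cheese wedge, 58 x 78 x 32 mm high; the point is its centre, half-way up; loose on the board, next after wedge_c and 72 degrees clockwise of the end block.
- jar_1: Closed glass jar with a screw lid, 60 mm across, 75 mm high, loose at the left front, the farther of two; to be left alone. Origin: centre of its underside.
- jar_2: The same kind of jar, the nearer of the two; to be left alone. Origin: centre of its underside.
- tongs: Steel tongs, 177 x 48 x 26 mm, loose in a flat black tray (95 x 260 mm, fixed, 12 mm high) at the right front; to be left alone. Origin: centre of the underside.
There are look-alikes about, which are no part of the job. What is shaped like the part that bears end_block_center but grey or turquoise is not meant.

How it is judged:
By the outcome, as a careful person would: the job done as asked, in the order asked, and still so for the second after the job is handed in, with the robot touching nothing.
It also fails if it takes over 67 s, if anything falls off the work surface, if the arm or the gripper's body presses on something with over 40 N, if the wrist force passes 120 N, or if a joint passes its speed limit or range.

## Robot

A 6-joint arm with a two-finger parallel gripper is mounted at the origin on a cart in front of the work surface, level with it; the furniture and walls round the work are solid. World frame = base frame: x ahead of the robot, y to its left, z up, the work surface at z = 0. Lengths are in m, angles in rad, forces in N, time in s.
With the tool pointing down it reaches from about 0.225 to 0.875 m from the base axis. Payload 3.4 kg.
Tool frame: the origin (TCP) lies midway between the tips of the shut fingers; the grasp point (between the pads) lies 19 mm behind it; z points along the fingers, y is the line along which they close (so a half turn about z gives the same grasp; the last joint's range is limited). The gripper opens to 85 mm and grips with 20 to 120 N. Pads are 22 mm wide; open, the fingers measure 114 mm over their backs; the gripper's body (76 mm by 85 mm) begins 54 mm behind the grasp point. The pads swing forward as they close: fully open they stand 13 mm farther back than shut.
Start: joints at [-1.415, 0.276, 1.505, -0, 1.361, -0.121], TCP at [0.157, -0.553, 0.231] pointing down, gripper open.
Joint ranges: [-2.89, 2.89], [-0.75, 2.08], [0.22, 2.7], [-1.18, 4.32], [0.11, 2.71], [-2.7, 2.7]. Speed limits (rad/s): [2.57, 2.57, 3.14, 3.14, 3.14, 3.14].

## Interface

Orientations are given as a unit quaternion [w, x, y, z].
In Python, from rig import * gives the robot as it stands.
- The arm moves only by the tool apply_moves, never from a script. Its argument "steps" is one flat list of numbers, 4 for each row, row after row: the shift along the world's x, y, z in cm, then the turn about the world's z in degrees. A call has 1 to 8 rows; each row is the pose to reach, as a shift and turn from the pose commanded when the call began; what a row does not reach only later rows make up. A row lasts 1/12 s, in which the tool goes at most 41.7 mm and 7.16 degrees, less where a joint would pass 70% of its speed; a pose out of reach is approached as far as the arm can. A call with a gripper value outside its range is refused whole. "jaw" is the closure in counts, from 0 (fully open) to 255 (shut), set as the call begins (left out, the last holds). The fingers move at their own pace and stop on an object; "newtons" is the grip in N (left out, the last holds). Time passes only in rows, so rows that repeat a pose let the fingers close. It gives the time, the measured TCP pose, the force, the opening and the grip force at its end, in the units of the state.
- get_state(): the state, without advancing time (a new reading comes with each control period).
- get_image(name): name is "scene" or "top"; returns the picture (480x640x3 uint8, red, green, blue); there is no depth.
- calibration(name): a dict with "fx", "fy", "cx", "cy" (pixels), "xyz" and "rotation" of the camera in the world. Camera axes: x right, y up, looking along -z (the intrinsics and any distortion apply to the point x, -y, -z); pixel columns grow to the right and rows downward; lengths in m; the calibration is good to about 2 mm. A picture is of the moment at which its call begins. calibration takes no time and is no camera call.
- sign_off(): hands the job in; it is judged then, once.
The state is a dict: "clock": time; "qpos": joint angles; "qd": joint speeds; "effort": joint torques, N m; "position": TCP position; "ee_rot": TCP orientation; "contact_force": force on the tool from outside, world axes, zero at the start; "moment": the same for the moment, N m; "width": finger opening in m; "gripper_force": force on a finger pad.
Only numpy, scipy, OpenCV 4.12 (cv2) and the standard library are available. Lean on these libraries where they do the work, as an engineer would, in place of code of your own. Each camera call takes 0.05 s, during which the arm holds its last target. There are 200 camera calls.

## Working session

There is one attempt and no reset: what is moved stays moved. The work goes in short steps, Python scripts to look and compute and a tool call to move; the robot and the scene stay as the last step left them, time stands still between calls to the robot, and variables do not carry over. Pictures are saved under pics/ and viewed, at most 10 in all, crops included, and the job is handed in when it is done.

Besides the shell and the picture viewer there is one more tool, called after "Request:" as name(argument=value, ...) on one line, values as JSON. apply_moves: Moves the arm, as the interface text tells. Its arguments: {"type":"object","properties":{"steps":{"type":"array","items":{"type":"number"}},"jaw":{"type":"number"},"newtons":{"type":"number"}},"required":["steps"]}

```bash
mkdir -p pics; python3 - <<'E'
from rig import *
import cv2
for n in("scene","top"):
    cv2.imwrite(f"pics/{n}0.png",get_image(n)[:,:,::-1]); print(n,calibration(n))
s=get_state();print(s)
E
```

```text
scene {'fx': 599.3804519970255, 'fy': 599.3804519970255, 'cx': 315.88458197563415, 'cy': 238.6721010787223, 'xyz': array([0.02597781, 0.84764555, 0.97633871]), 'rotation': array([-0.25291754, -0.11016553,  0.39004836,  0.8784979 ])}
top {'fx': 467.22883011458435, 'fy': 467.22883011458435, 'cx': 318.8354211101587, 'cy': 243.20734545798322, 'xyz': array([0.35706207, 0.0020071 , 1.14631141]), 'rotation': array([-0.70235265, -0.07352287,  0.06604829,  0.70493458])}
{'clock': 0.1, 'qpos': array([-1.41496894e+00,  2.76524353e-01,  1.50600615e+00,  1.38903734e-05,
        1.36071324e+00, -1.21020985e-01]), 'qd': array([-0.00146607,  0.00077951, -0.00204971,  0.0016072 , -0.00054386,
        0.0009157 ]), 'effort': array([ 1.15708594e-03, -4.17699373e+01, -2.46405691e+01, -2.12042655e-04,
        5.83209810e-03,  1.71048605e-06]), 'position': array([ 0.15707586, -0.55263572,  0.23053059]), 'ee_rot': array([-8.25533759e-04,  9.90434524e-01,  1.37981057e-01, -7.57606085e-06]), 'contact_force': array([ 1.12391268, -0.32846861,  0.14201603]), 'moment': array([-0.00406806,  0.05074812, -0.0013738 ]), 'gripper_force': 0.0, 'width': 0.08542181051083295}
```

View pics/scene0.png

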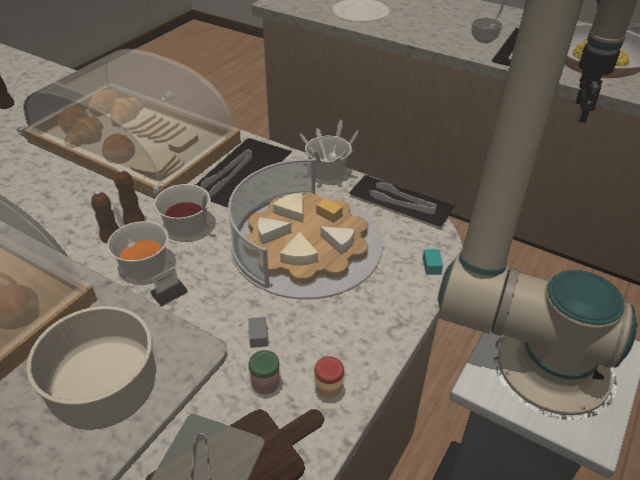

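View pics/top0.png

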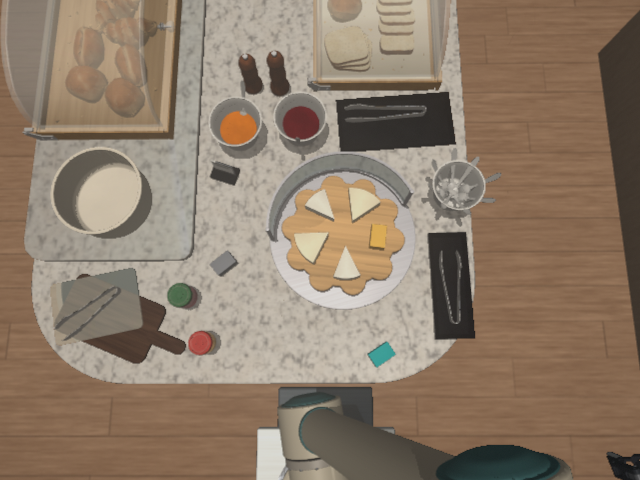

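The scene picture shows the board at about (305,235), with yellow block at (329,209). In the top picture the board centre is near (343,236).
Candidates for the block in the top picture: the yellow block on the board (378,236), the grey block (223,262) and the turquoise block (381,354). I choose the yellow one and check it in a close crop.

```bash
cat > h.py <<'E'
from rig import *
import numpy as np, cv2
from scipy.spatial.transform import Rotation as R
def cam(n):
    c=calibration(n); q=c["rotation"]
    return c, R.from_quat([q[1],q[2],q[3],q[0]]).as_matrix(), np.array(c["xyz"])
def proj(n,P):
    c,M,t=cam(n); p=(np.atleast_2d(P)-t)@M
    return np.c_[c["cx"]+c["fx"]*p[:,0]/-p[:,2], c["cy"]-c["fy"]*p[:,1]/-p[:,2]]
def ray(n,uv):
    c,M,t=cam(n); uv=np.atleast_2d(uv)
    d=np.c_[(uv[:,0]-c["cx"])/c["fx"],-(uv[:,1]-c["cy"])/c["fy"],-np.ones(len(uv))]@M.T
    return t,d
def onz(n,uv,z):
    t,d=ray(n,uv); return t+d*((z-t[2])/d[:,2])[:,None]
def tri(uv1,uv2):
    A=[];b=[]
    for n,uv in(("top",uv1),("scene",uv2)):
        t,d=ray(n,uv); d=d[0]/np.linalg.norm(d[0]); Q=np.eye(3)-np.outer(d,d); A.append(Q); b.append(Q@t)
    return np.linalg.lstsq(np.vstack(A),np.hstack(b),rcond=None)[0]
def rect(n,img,z,c,half=0.2,s=1500):
    # metric plane view: up = +x, left = +y, s px/m
    k=np.array([[1,1],[1,-1],[-1,-1],[-1,1]])*half
    src=proj(n,np.c_[k+c,np.full(4,z)]).astype(np.float32)
    L=2*half*s
    return cv2.warpPerspective(img,cv2.getPerspectiveTransform(src,np.float32([[0,0],[L,0],[L,L],[0,L]])),(int(L),int(L)),flags=cv2.INTER_CUBIC)
def yellow(img):
    h=cv2.cvtColor(img,cv2.COLOR_RGB2HSV); return cv2.inRange(h,(15,165,90),(32,255,255))
E
python3 - <<'E'
from h import *
im={n:cv2.imread(f"pics/{n}0.png")[:,:,::-1].copy() for n in("top","scene")}
cr=np.hstack([cv2.resize(im["top"][145:315,255:425],(400,400),interpolation=2),cv2.resize(im["scene"][155:300,220:390],(400,341),interpolation=2)[:400] if 0 else cv2.resize(im["scene"][145:315,220:390],(400,400),interpolation=2)])
c0=onz("top",[343,238],0.01)[0,:2]; print("c0",c0)
for n in im:
    m=yellow(im[n]); k,l,st,ce=cv2.connectedComponentsWithStats(m)
    for i in range(1,k):
        if st[i,4]>40: print(n,st[i],ce[i],onz(n,ce[i],.05)[0])
a=rect("top",im["top"],.008,c0); b=rect("scene",im["scene"],.036,c0)
cv2.imwrite("pics/crop.png",cr[:,:,::-1]); 
cv2.imwrite("pics/rect.png",cv2.resize(np.hstack([rect("top",im["top"],.036,c0,.2,1000),rect("top",im["top"],.008,c0,.2,1000)])[:,:,::-1],(800,400)))
E
```

```text
c0 [ 0.59763089 -0.04629624]
```

View pics/crop.png

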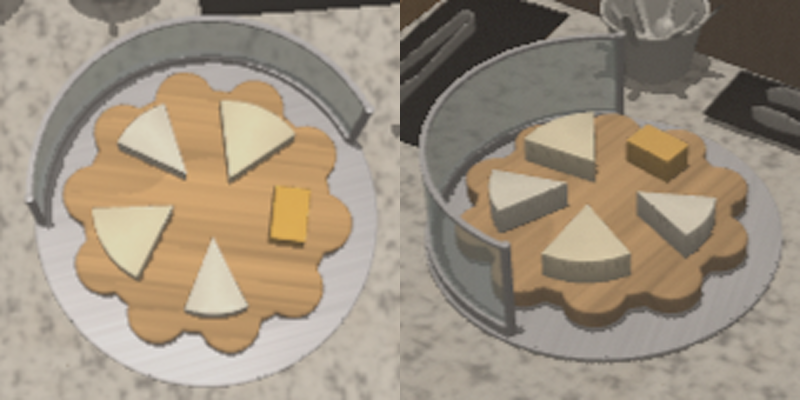

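View pics/rect.png

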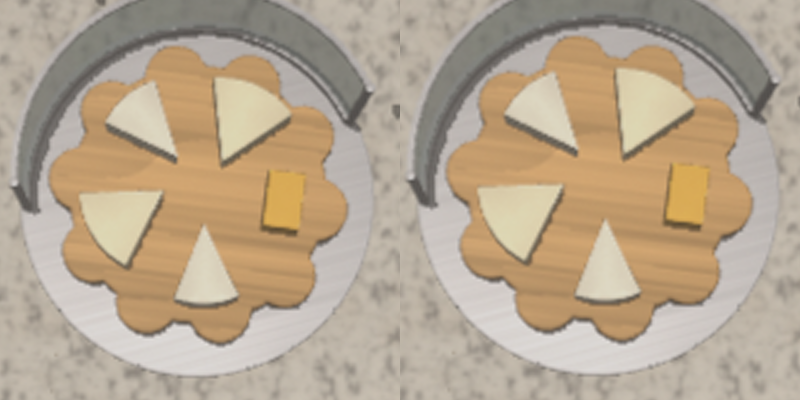

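The crop confirms it: the yellow rectangular block stands on the board at top-picture pixel (378,236). The screen's posts have their feet at about (274,240) and (406,205).

```bash
cat > fit.py <<'E'
from h import *
from scipy.optimize import minimize
def lobed(ph,r=.031,R0=.12):
    th=np.radians(np.arange(0,360,1.)); rad=np.zeros(len(th))
    for k in range(10):
        d=th-ph-k*np.pi/5; s=r*r-(R0*np.sin(d))**2
        rad=np.maximum(rad,np.where((s>0)&(np.cos(d)>0),R0*np.cos(d)+np.sqrt(np.maximum(s,0)),0))
    return np.c_[rad*np.cos(th),rad*np.sin(th)]
S=4
def sil(n,P2,zs,shape,holes=True):
    m=np.zeros((shape[0]*S,shape[1]*S),np.uint8)
    for z in zs:
        uv=proj(n,np.c_[P2,np.full(len(P2),z)]); cv2.fillPoly(m,[np.round((uv+.5)*S).astype(np.int32)],255)
    return cv2.resize(m,(shape[1],shape[0]),interpolation=cv2.INTER_AREA)/255.
def woodmask(img):
    h=cv2.cvtColor(img,cv2.COLOR_RGB2HSV); m=((h[...,1]>85)&(h[...,2]>40)).astype(np.uint8)
    m[:145]=0;m[320:]=0;m[:,:255]=0;m[:,430:]=0
    k,l,st,_=cv2.connectedComponentsWithStats(m); m=(l==1+st[1:,4].argmax()).astype(np.uint8)
    c,_=cv2.findContours(m,cv2.RETR_EXTERNAL,cv2.CHAIN_APPROX_NONE); o=np.zeros_like(m); cv2.drawContours(o,c,-1,1,-1); return o
def fit_board(img,c0):
    m=woodmask(img); zs=np.linspace(.014,.036,4)
    f=lambda p:np.abs(sil("top",lobed(p[2])+p[:2],zs,m.shape)-m).sum()
    best=min((minimize(f,[*c0,a],method="Nelder-Mead",options=dict(initial_simplex=[[*c0,a],[c0[0]+.01,c0[1],a],[c0[0],c0[1]+.01,a],[*c0,a+.1]],xatol=1e-5)) for a in np.radians([0,12,24])),key=lambda r:r.fun)
    return best.x,best.fun
def block(img):
    h=cv2.cvtColor(img,cv2.COLOR_RGB2LAB).astype(int); s=cv2.cvtColor(img,cv2.COLOR_RGB2HSV)
    return s
E
python3 - <<'E'
from fit import *
im={n:cv2.imread(f"pics/{n}0.png")[:,:,::-1].copy() for n in("top","scene")}
p,e=fit_board(im["top"],[.598,-.046]); print("board",p[:2],np.degrees(p[2])%36,e)
print("hsv block",[cv2.cvtColor(im["top"],cv2.COLOR_RGB2HSV)[r,c] for r,c in((236,378),(230,377),(236,345))],cv2.cvtColor(im["scene"],cv2.COLOR_RGB2HSV)[207,329])
# posts
L=onz("top",[274.1,240.2],.008)[0];Rr=onz("top",[405.9,205.4],.008)[0]
L2=tri([274.1,240.2],[268,286]);R2=tri([405.9,205.4],[312.7,192.6])
LT=tri([267.8,231.3],[265.9,249]);RT=tri([411.4,191.8],[312.7,160.3])
C=p[:2]
for q in(L,Rr,L2,R2,LT,RT): d=q[:2]-C; print(q,np.linalg.norm(d),np.degrees(np.arctan2(d[1],d[0])))
# footplate fit: front edge
for uv in ([378.3,236],):
    b=onz("top",uv,.066)[0]; print("block",b,tri(uv,[(653-400)*.425+220,145+141*.425]))
    d=b[:2]-C; print(np.linalg.norm(d),np.degrees(np.arctan2(d[1],d[0])))
for uv in((180,295),(200,342),(381,354),(223,262)): print(onz("top",uv,.03)[0])
E
```

```text
board [ 0.6050308  -0.04427115] 10.450407164911708 1270.137254901961
hsv block [array([ 19, 153, 217], dtype=uint8), array([ 19, 153, 217], dtype=uint8), array([ 16, 115, 202], dtype=uint8)] [ 18 139 194]
[0.59329348 0.12520962 0.008     ] 0.169886711883301 93.96166872022461
[ 0.68126179 -0.20590714  0.008     ] 0.17871025619090175 -64.75043119972077
[0.59570025 0.12632949 0.00581228] 0.1708556072590924 93.13052067493042
[ 0.68378714 -0.20320468  0.0139248 ] 0.17737651801924345 -63.640200070252654
[0.59235843 0.12841626 0.12146702] 0.1731517603458512 94.19702786595602
[ 0.68378899 -0.19875215  0.11891096] 0.17339905816578383 -62.98639939991696
block [ 0.59019584 -0.1273192   0.066     ] [ 0.59385747 -0.12617024  0.06446871]
0.08436264022771307 -100.12797728011527
[0.4559712  0.34595643 0.03      ]
[0.34585909 0.29276742 0.03      ]
[ 0.31753741 -0.13016565  0.03      ]
[0.53538717 0.2458968  0.03      ]
```

```bash
python3 - <<'E'
from fit import *
im={n:cv2.imread(f"pics/{n}0.png")[:,:,::-1].copy() for n in("top","scene")}
m=woodmask(im["top"]); print(m.sum())
p,e=fit_board(im["top"],[.598,-.046]); C=p[:2]
out=[]
for n,(x,y) in(("top",(255,145)),("scene",(220,145))):
    o=cv2.resize(im[n][y:y+170,x:x+170],(400,400),interpolation=2); f=400/170
    def pl(P2,z,c): cv2.polylines(o,[np.round((proj(n,np.c_[P2,np.full(len(P2),z)])+.5-[x,y])*f).astype(np.int32)],True,c,1)
    t=np.radians(np.arange(0,360,3)); ci=np.c_[np.cos(t),np.sin(t)]
    pl(lobed(p[2])+C,.036,(255,0,0)); pl(ci*.182+C,.008,(0,0,255)); pl(ci[:53*1]*0+C,.036,(0,255,0))
    a=np.radians(15.3+np.arange(-78,79,2)); pl(.174*np.c_[np.cos(a),np.sin(a)]+C,.121,(0,160,0))
    out.append(o)
cv2.imwrite("pics/ov.png",np.hstack(out)[:,:,::-1])
E
```

```text
10150
```

View pics/ov.png

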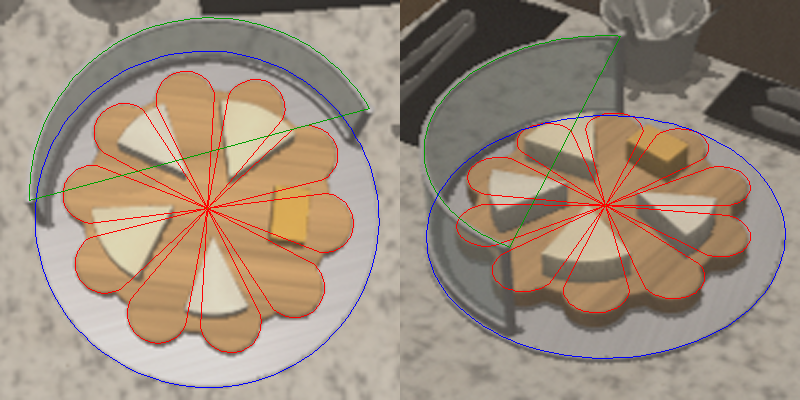

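The overlay fits in both views: axis at (0.605, -0.044), front at about 195°, block at about 260°. The board must turn about 65° clockwise. I will push in the notch at 244.5°.

Request:
apply_moves(steps=[36.4,33.2,0,138,36.4,33.2,0,138,36.4,33.2,0,138,36.4,33.2,0,138,36.4,33.2,0,138,36.4,33.2,0,138,36.4,33.2,0,138,36.4,33.2,0,138], jaw=255, newtons=20)

```text
clock: 0.77
position: [0.4044, -0.3267, 0.2311]
ee_rot: [-0.0, 0.801, 0.598, -0.0]
contact_force: [0.3, 0.3, 0.2]
width: -0.0002
gripper_force: 0.0
```

Request:
apply_moves(steps=[11.8,10.8,0,80.8,11.8,10.8,0,80.8,11.8,10.8,0,80.8,11.8,10.8,0,80.8,11.8,10.8,0,80.8,11.8,10.8,0,80.8,11.8,10.8,0,80.8,11.8,10.8,0,80.8])

```text
clock: 1.43
position: [0.5214, -0.2198, 0.2307]
ee_rot: [-0.001, 0.416, 0.909, 0.0]
contact_force: [-0.7, 0.5, 1.0]
width: -0.0001
gripper_force: 0.0
```

Request:
apply_moves(steps=[0,0,-3,7.1,0,0,-6,14.2,0,0,-9,21.3,0,0,-12,23.5,0,0,-14,23.5,0,0,-14,23.5])

```text
clock: 1.93
position: [0.5179, -0.2186, 0.0865]
ee_rot: [-0.005, 0.225, 0.974, 0.002]
contact_force: [-0.1, 0.8, 0.2]
width: 0.0003
gripper_force: 0.0
```

```bash
python3 - <<'E'
from fit import *
s=get_state(); print(s["position"],s["contact_force"],np.degrees(2*np.arctan2(s["ee_rot"][2],s["ee_rot"][1])))
a=get_image("top"); b=get_image("scene")
cv2.imwrite("pics/p1.png",np.hstack([cv2.resize(a[145:315,255:425],(400,400),interpolation=2),cv2.resize(b[145:315,220:390],(400,400),interpolation=2)])[:,:,::-1])
C=np.array([.605,-.0443]); d=s["position"][:2]-C; print(np.hypot(*d),np.degrees(np.arctan2(*d[::-1]))%360)
E
```

```text
[ 0.51791364 -0.21855539  0.08654727] [-0.07527463  0.75780025  0.16596124] 153.9419828061102
0.1948049690227756 243.44582163400207
```

View pics/p1.png

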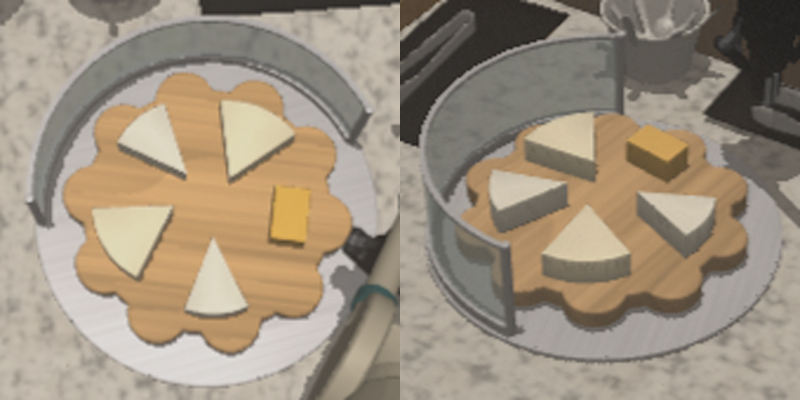

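The gripper stands above the outer side of the notch, clear of the tray and post; the board is unmoved (block still at crop (290,214)).

Request:
apply_moves(steps=[0,0,-1.5,0,0,0,-3,0,0,0,-4.5,0,0,0,-5.5,0,0,0,-6.2,0,0,0,-6.2,0,0,0,-6.2,0,0,0,-6.2,0])

```text
clock: 2.7
position: [0.5222, -0.221, 0.0303]
ee_rot: [0.001, 0.225, 0.974, -0.0]
contact_force: [1.2, 0.1, 0.9]
width: 0.0002
gripper_force: 0.0
```

```bash
cat > st.py <<'E'
from h import *
s=get_state(); C=np.array([.605,-.0443]); d=s["position"][:2]-C
print(s["clock"],s["position"].round(4),s["contact_force"].round(2),"r",np.hypot(*d).round(4),"phi",np.degrees(np.arctan2(*d[::-1])).round(2)%360,"psi",np.degrees(2*np.arctan2(s["ee_rot"][2],s["ee_rot"][1])).round(2),s["ee_rot"].round(3),s["qpos"].round(2))
E
python3 st.py
```

```text
2.7 [ 0.5222 -0.221   0.0303] [1.16 0.07 0.87] r 0.1951 phi 244.89 psi 153.95 [ 0.001  0.225  0.974 -0.   ] [-0.52  0.45  1.8   0.    0.89 -1.64]
```

Request:
apply_moves(steps=[0,0,-0.4,0,0.2,0.4,-0.8,0,0.5,1.0,-0.8,0,0.8,1.6,-0.8,0,1.1,2.2,-0.8,0,1.4,2.8,-0.8,0,1.6,3.4,-0.8,0,1.6,3.4,-0.8,0])

```text
clock: 3.37
position: [0.5379, -0.1851, 0.0214]
ee_rot: [0.0, 0.225, 0.974, 0.0]
contact_force: [-0.1, -0.5, 0.5]
width: -0.0001
gripper_force: 0.0
```

```bash
python3 st.py; python3 - <<'E'
from fit import *
a=get_image("top"); b=get_image("scene")
cv2.imwrite("pics/p2.png",np.hstack([cv2.resize(a[145:315,255:425],(400,400),interpolation=2),cv2.resize(b[145:315,220:390],(400,400),interpolation=2)])[:,:,::-1])
# arc plan relative to r=.156, 8 rows of 1.5 deg per call
C=np.array([.605,-.0443]); 
for i,ph in enumerate(np.arange(244.45,244.45-90,-12)):
    f=lambda a:.156*np.array([np.cos(np.radians(a)),np.sin(np.radians(a))])
    print(round(ph,1),(C+f(ph)).round(4),[*((f(ph-12*k/8)-f(ph))*100).round(2).tolist() for k in range(1,9)] if 0 else [((f(ph-3*k)-f(ph))*100).round(2).tolist() for k in range(1,5)])
E
```

```text
3.3667 [ 0.5379 -0.1851  0.0214] [-0.09 -0.55  0.49] r 0.156 phi 244.5 psi 154.03 [0.    0.225 0.974 0.   ] [-0.45  0.46  1.8   0.    0.88 -1.57]  File "<stdin>", line 8
    print(round(ph,1),(C+f(ph)).round(4),[*((f(ph-12*k/8)-f(ph))*100).round(2).tolist() for k in range(1,9)] if 0 else [((f(ph-3*k)-f(ph))*100).round(2).tolist() for k in range(1,5)])
                                          ^^^^^^^^^^^^^^^^^^^^^^^^^^^^^^^^^^^^^^^^^^^^^
SyntaxError: iterable unpacking cannot be used in comprehension
```

```bash
python3 - <<'E'
import numpy as np
f=lambda a:15.6*np.array([np.cos(np.radians(a)),np.sin(np.radians(a))])
for ph in np.arange(244.5,170,-10):
    print(ph,", ".join("%.2f, %.2f, 0, %.2f"%(*(f(ph-1.25*k)-f(ph)),-1.25*k) for k in range(1,9)))
E
```

```text
244.5 -0.31, 0.15, 0, -1.25, -0.61, 0.31, 0, -2.50, -0.91, 0.47, 0, -3.75, -1.20, 0.64, 0, -5.00, -1.49, 0.81, 0, -6.25, -1.78, 1.00, 0, -7.50, -2.06, 1.19, 0, -8.75, -2.34, 1.38, 0, -10.00
234.5 -0.27, 0.20, 0, -1.25, -0.55, 0.41, 0, -2.50, -0.81, 0.62, 0, -3.75, -1.07, 0.84, 0, -5.00, -1.33, 1.06, 0, -6.25, -1.58, 1.29, 0, -7.50, -1.83, 1.53, 0, -8.75, -2.07, 1.77, 0, -10.00
224.5 -0.24, 0.25, 0, -1.25, -0.47, 0.50, 0, -2.50, -0.69, 0.75, 0, -3.75, -0.91, 1.01, 0, -5.00, -1.12, 1.28, 0, -6.25, -1.33, 1.55, 0, -7.50, -1.53, 1.82, 0, -8.75, -1.73, 2.10, 0, -10.00
214.5 -0.19, 0.28, 0, -1.25, -0.37, 0.57, 0, -2.50, -0.55, 0.86, 0, -3.75, -0.72, 1.15, 0, -5.00, -0.89, 1.45, 0, -6.25, -1.04, 1.75, 0, -7.50, -1.19, 2.06, 0, -8.75, -1.34, 2.37, 0, -10.00
204.5 -0.14, 0.31, 0, -1.25, -0.27, 0.63, 0, -2.50, -0.39, 0.94, 0, -3.75, -0.51, 1.26, 0, -5.00, -0.62, 1.58, 0, -6.25, -0.72, 1.91, 0, -7.50, -0.82, 2.23, 0, -8.75, -0.91, 2.56, 0, -10.00
194.5 -0.08, 0.33, 0, -1.25, -0.16, 0.66, 0, -2.50, -0.22, 1.00, 0, -3.75, -0.28, 1.33, 0, -5.00, -0.34, 1.67, 0, -6.25, -0.38, 2.00, 0, -7.50, -0.42, 2.34, 0, -8.75, -0.45, 2.68, 0, -10.00
184.5 -0.02, 0.34, 0, -1.25, -0.04, 0.68, 0, -2.50, -0.05, 1.02, 0, -3.75, -0.05, 1.36, 0, -5.00, -0.04, 1.70, 0, -6.25, -0.03, 2.04, 0, -7.50, -0.01, 2.38, 0, -8.75, 0.02, 2.72, 0, -10.00
174.5 0.04, 0.34, 0, -1.25, 0.08, 0.68, 0, -2.50, 0.13, 1.01, 0, -3.75, 0.19, 1.35, 0, -5.00, 0.26, 1.68, 0, -6.25, 0.33, 2.01, 0, -7.50, 0.41, 2.34, 0, -8.75, 0.50, 2.67, 0, -10.00
```

Request:
apply_moves(steps=[-0.3,0.15,0,-1.25,-0.6,0.3,0,-2.5,-0.9,0.45,0,-3.75,-1.2,0.65,0,-5,-1.5,0.8,0,-6.25,-1.8,1.0,0,-7.5,-2.05,1.2,0,-8.75,-2.35,1.4,0,-10])

```text
clock: 4.03
position: [0.5136, -0.1727, 0.0214]
ee_rot: [0.0, 0.31, 0.951, -0.0]
contact_force: [-0.7, -0.6, 0.7]
width: -0.0002
gripper_force: 0.6
```

```bash
python3 st.py
```

```text
4.0333 [ 0.5136 -0.1727  0.0214] [-0.68 -0.6   0.71] r 0.1576 phi 234.56 psi 143.83 [ 0.     0.31   0.951 -0.   ] [-0.45  0.43  1.87 -0.    0.85 -1.39]
```

Request:
apply_moves(steps=[-0.25,0.2,0,-1.25,-0.5,0.4,0,-2.5,-0.8,0.65,0,-3.75,-1.05,0.85,0,-5,-1.3,1.05,0,-6.25,-1.55,1.3,0,-7.5,-1.8,1.55,0,-8.75,-2.05,1.75,0,-10])

```text
clock: 4.7
position: [0.4928, -0.1547, 0.0213]
ee_rot: [-0.0, 0.392, 0.92, 0.0]
contact_force: [-2.3, -2.0, -0.2]
width: -0.0
gripper_force: 1.2
```

```bash
python3 st.py; python3 - <<'E'
from fit import *
a=get_image("top"); b=get_image("scene")
cv2.imwrite("pics/p2.png",np.hstack([cv2.resize(a[145:315,255:425],(400,400),interpolation=2),cv2.resize(b[145:315,220:390],(400,400),interpolation=2)])[:,:,::-1])
E
```

```text
4.7 [ 0.4928 -0.1547  0.0213] [-2.26 -2.04 -0.22] r 0.1574 phi 224.53 psi 133.83 [-0.     0.392  0.92   0.   ] [-0.44  0.4   1.92 -0.    0.82 -1.2 ]
```

View pics/p2.png

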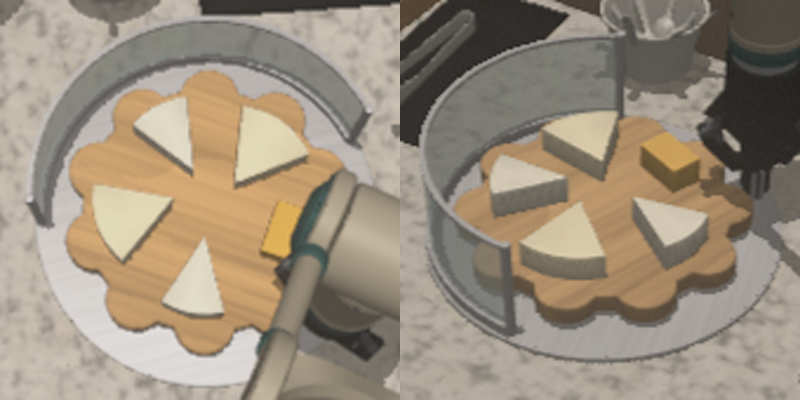

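The board turns with the fingertip (block now at crop (670,160) in the scene view, cheese in place). Continue.

Request:
apply_moves(steps=[-0.25,0.25,0,-1.25,-0.5,0.5,0,-2.5,-0.7,0.75,0,-3.75,-0.9,1.0,0,-5,-1.15,1.3,0,-6.25,-1.35,1.55,0,-7.5,-1.55,1.8,0,-8.75,-1.75,2.1,0,-10])

```text
clock: 5.47
position: [0.4759, -0.1338, 0.0214]
ee_rot: [0.0, 0.471, 0.882, 0.0]
contact_force: [-0.2, -1.1, 0.2]
width: -0.0
gripper_force: 0.3
```

Request:
apply_moves(steps=[-0.2,0.3,0,-1.25,-0.35,0.55,0,-2.5,-0.55,0.85,0,-3.75,-0.7,1.15,0,-5,-0.9,1.45,0,-6.25,-1.05,1.75,0,-7.5,-1.2,2.05,0,-8.75,-1.35,2.35,0,-10])

```text
clock: 6.13
position: [0.4623, -0.1102, 0.0214]
ee_rot: [0.0, 0.546, 0.838, 0.0]
contact_force: [0.1, -0.5, -0.6]
width: -0.0004
gripper_force: 0.2
```

Request:
apply_moves(steps=[-0.15,0.3,0,-1.25,-0.25,0.6,0,-2.5,-0.4,0.95,0,-3.75,-0.5,1.25,0,-5,-0.6,1.6,0,-6.25,-0.7,1.9,0,-7.5,-0.8,2.25,0,-8.75,-0.9,2.55,0,-10])

```text
clock: 6.8
position: [0.4531, -0.0846, 0.0213]
ee_rot: [-0.0, 0.617, 0.787, 0.0]
contact_force: [-0.3, -0.7, 0.3]
width: 0.0001
gripper_force: 0.3
```

```bash
python3 st.py; python3 - <<'E'
from fit import *
a=get_image("top"); b=get_image("scene")
cv2.imwrite("pics/t3.png",a[:,:,::-1]);cv2.imwrite("pics/s3.png",b[:,:,::-1])
cv2.imwrite("pics/p3.png",np.hstack([cv2.resize(a[145:315,255:425],(400,400),interpolation=2),cv2.resize(b[145:315,220:390],(400,400),interpolation=2)])[:,:,::-1])
E
```

```text
6.8 [ 0.4531 -0.0846  0.0213] [-0.26 -0.75  0.34] r 0.1572 phi 194.84 psi 103.82 [-0.     0.617  0.787  0.   ] [-0.34  0.34  2.04  0.    0.77 -0.58]
```

View pics/p3.png

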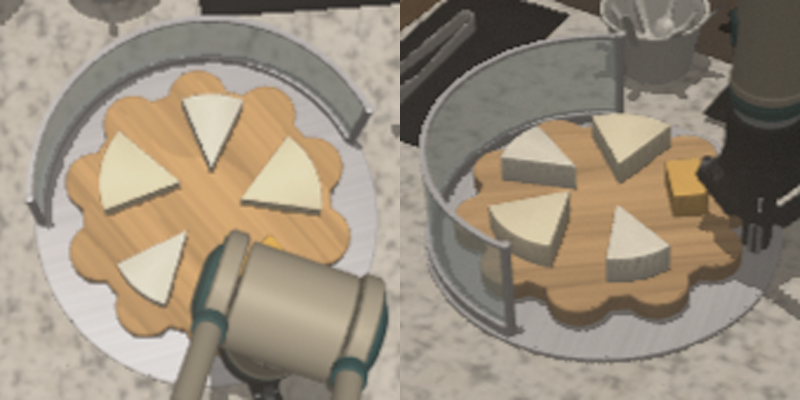

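```bash
cat > rot.py <<'E'
from fit import *
C=np.array([.605,-.0443])
def pol(img):
    r=rect("top",img,.066,C,.13,2000)
    p=cv2.warpPolar(r,(240,1440),(260,260),240,cv2.INTER_LINEAR)   # rows: angle, clockwise in image, 0=right
    s=cv2.cvtColor(p,cv2.COLOR_RGB2HSV)[...,1].astype(float)
    return (s<100).astype(float)[:,90:215]                          # pale cheese
def turned(img0,img1,lo,hi):
    # world angle th = -90 - rowangle ; use rows whose world angle in [lo,hi]
    a,b=pol(img0),pol(img1); th=(-90-np.arange(1440)/4)%360; k=(th>=lo)&(th<=hi)
    e=[np.abs(np.roll(a,s,0)-b)[k].mean() for s in range(0,400)]
    i=int(np.argmin(e)); return i/4,e[i]   # clockwise degrees
E
python3 - <<'E'
from rot import *
a=cv2.imread("pics/top0.png")[:,:,::-1].copy();b=cv2.imread("pics/t3.png")[:,:,::-1].copy()
print(turned(a,b,0,150),turned(a,b,0,80),turned(a,b,60,150))
E
```

```text
(42.5, np.float64(0.03856239600665557)) (42.75, np.float64(0.03327102803738318)) (42.25, np.float64(0.03561218836565097))
```

```bash
cat > blk.py <<'E'
from fit import *
def blockfit(img,n,x0):
    h=cv2.cvtColor(img,cv2.COLOR_RGB2HSV); c=proj(n,[*x0[:2],.051])[0].astype(int)
    L=cv2.cvtColor(img,cv2.COLOR_RGB2LAB).astype(float)[...,2]
    m=((L>172)).astype(np.uint8); w=np.zeros_like(m); w[c[1]-25:c[1]+25,c[0]-25:c[0]+25]=1; m*=w
    m=cv2.morphologyEx(m,cv2.MORPH_OPEN,np.ones((2,2)))
    k=np.array([[1,1],[1,-1],[-1,-1],[-1,1]])*[.018,.0275]
    # top face only for "top", whole box silhouette otherwise
    def f(p):
        r=np.array([[np.cos(p[2]),-np.sin(p[2])],[np.sin(p[2]),np.cos(p[2])]])
        P=k@r.T+p[:2]; uv=np.vstack([proj(n,np.c_[P,np.full(4,z)]) for z in((.066,.066) if n=="top" else (.036,.066))])
        s=np.zeros((480*4,640*4),np.uint8); cv2.fillConvexPoly(s,cv2.convexHull(np.round((uv+.5)*4).astype(np.int32)),255)
        return np.abs(cv2.resize(s,(640,480),interpolation=cv2.INTER_AREA)/255.-m).sum()
    b=min((minimize(f,[*x0[:2],a],method="Nelder-Mead",options=dict(initial_simplex=[[*x0[:2],a],[x0[0]+.01,x0[1],a],[x0[0],x0[1]+.01,a],[*x0[:2],a+.2]])) for a in np.radians(np.arange(0,180,30))),key=lambda r:r.fun)
    C=np.array([.605,-.0443]); d=b.x[:2]-C
    return b.x[:2].round(4),"r",np.hypot(*d).round(4),"ang",(np.degrees(np.arctan2(d[1],d[0]))%360).round(2),"yaw",(np.degrees(b.x[2])%180).round(1),m.sum(),round(b.fun,1)
E
python3 - <<'E'
from blk import *
for n in("top","scene"):
    print(n,blockfit(cv2.imread(f"pics/{n}0.png")[:,:,::-1].copy(),n,[.59,-.127]))
im=cv2.imread("pics/top0.png")[:,:,::-1].copy()
print(cv2.cvtColor(im,cv2.COLOR_RGB2LAB)[236,370:388,2],cv2.cvtColor(im,cv2.COLOR_RGB2LAB)[236,345,2])
E
```

```text
top (array([ 0.5894, -0.1298]), 'r', np.float64(0.0869), 'ang', np.float64(259.63), 'yaw', np.float64(85.0), np.uint64(291), np.float64(60.8))
scene (array([ 1.96  , -1.0866]), 'r', np.float64(1.7095), 'ang', np.float64(322.43), 'yaw', np.float64(21.6), np.uint64(0), np.float64(0.0))
[153 172 177 177 177 177 177 177 177 177 177 177 177 177 177 170 162 160] 159
```

Request:
apply_moves(steps=[-0.1,0.35,0,-1.25,-0.15,0.65,0,-2.5,-0.2,1.0,0,-3.75,-0.3,1.35,0,-5,-0.35,1.65,0,-6.25,-0.4,2.0,0,-7.5,-0.4,2.35,0,-8.75,-0.45,2.7,0,-10])

```text
clock: 7.57
position: [0.4489, -0.0579, 0.0214]
ee_rot: [0.0, 0.683, 0.731, -0.0]
contact_force: [-1.0, -0.5, 0.1]
width: 0.0004
gripper_force: 0.3
```

Request:
apply_moves(steps=[-0.05,0.35,0,-1.25,-0.05,0.7,0,-2.5,-0.05,1.0,0,-3.75,-0.05,1.35,0,-5,-0.05,1.7,0,-6.25,-0.05,2.0,0,-7.5,0,2.2,0,-8.25,0,2.25,0,-8.25])

```text
clock: 8.23
position: [0.4487, -0.0352, 0.0213]
ee_rot: [-0.0, 0.733, 0.68, -0.0]
contact_force: [-1.4, -0.3, 0.1]
width: -0.0001
gripper_force: 0.4
```

```bash
python3 st.py; python3 - <<'E'
from rot import *
a=cv2.imread("pics/top0.png")[:,:,::-1].copy();b=get_image("top"); cv2.imwrite("pics/t4.png",b[:,:,::-1])
print(turned(a,b,0,150),turned(a,b,0,80),turned(a,b,-0,110))
E
```

```text
8.2333 [ 0.4487 -0.0352  0.0213] [-1.35 -0.31  0.12] r 0.1566 phi 176.67 psi 85.7 [-0.     0.733  0.68  -0.   ] [-0.23  0.32  2.06  0.    0.76 -0.16]
(60.75, np.float64(0.09516139767054908)) (61.0, np.float64(0.04453582554517134)) (61.25, np.float64(0.034049886621315195))
```

Request:
apply_moves(steps=[0,0.2,0,-0.8,0,0.4,0,-1.6,0,0.6,0,-2.4,0.05,0.75,0,-3,0.05,0.85,0,-3.2,0.05,0.9,0,-3.4,0.05,0.9,0,-3.4])

```text
clock: 8.87
position: [0.4494, -0.0264, 0.0213]
ee_rot: [0.0, 0.753, 0.658, 0.0]
contact_force: [-1.2, 0.6, -0.7]
width: -0.0001
gripper_force: 0.3
```

```bash
python3 st.py; python3 - <<'E'
from rot import *
a=cv2.imread("pics/top0.png")[:,:,::-1].copy();b=get_image("top")
print(turned(a,b,0,110),turned(a,b,0,80))
E
```

```text
8.8667 [ 0.4494 -0.0264  0.0213] [-1.19  0.55 -0.68] r 0.1566 phi 173.42 psi 82.3 [0.    0.753 0.658 0.   ] [-0.21  0.32  2.06  0.    0.76 -0.08]
(64.5, np.float64(0.03756916099773243)) (64.25, np.float64(0.049221183800623056))
```

Request:
apply_moves(steps=[0,-0.2,0,0,-0.3,-0.3,0,0,-1,-0.3,0,0,-2,-0.2,0,0,-3,0,0,0,-4,0,0,0,-5,0,0,0,-5,0,0,0])

```text
clock: 9.58
position: [0.3956, -0.0258, 0.0211]
ee_rot: [-0.002, 0.753, 0.658, -0.001]
contact_force: [-0.9, -0.6, -0.9]
width: 0.0002
gripper_force: 0.0
```

Request:
apply_moves(steps=[0,0,3,0,0,0,6,0,0,0,10,0,0,0,14,0,0,0,18,0,0,-3,20,0,0,-7,20,0,0,-11,20,0])

```text
clock: 10.25
position: [0.4005, -0.1377, 0.2238]
ee_rot: [0.003, 0.752, 0.659, 0.001]
contact_force: [0.6, 0.5, -1.3]
width: -0.0001
gripper_force: 0.0
```

Request:
apply_moves(steps=[-2,-4,0,0,-4,-8,0,0,-6,-12,0,0,-8,-16,0,0,-10,-20,0,0,-12,-24,0,0,-12,-27,0,0,-12,-27,0,0])

```text
clock: 10.92
position: [0.2778, -0.4138, 0.2214]
ee_rot: [0.003, 0.755, 0.656, -0.002]
contact_force: [-0.1, -0.2, 0.2]
width: -0.0001
gripper_force: 0.0
```

```bash
python3 st.py; python3 - <<'E'
from rot import *
from blk import blockfit
a=cv2.imread("pics/top0.png")[:,:,::-1].copy();b=get_image("top");s=get_image("scene")
cv2.imwrite("pics/t5.png",b[:,:,::-1])
print(turned(a,b,0,359),turned(a,b,0,110))
print(blockfit(b,"top",[.52,-.066]))
p,e=fit_board(b,[.605,-.0443]); print(p[:2],np.degrees(p[2])%36,e)
o=[]
for n,i,(x,y) in(("top",b,(255,145)),("scene",s,(220,145))):
    q=cv2.resize(i[y:y+170,x:x+170],(400,400),interpolation=2); f=400/170
    th=np.radians(195.2); g=np.array([np.cos(th),np.sin(th)])
    P=np.array([[*C,.036],[*(C+.18*g),.036]])if n=="scene" else np.array([[*C,.066],[*(C+.18*g),.066]])
    uv=np.round((proj(n,P)+.5-[x,y])*f).astype(int); cv2.line(q,tuple(map(int,uv[0])),tuple(map(int,uv[1])),(255,0,0),1); o.append(q)
cv2.imwrite("pics/p5.png",np.hstack(o)[:,:,::-1])
E
```

```text
10.9167 [ 0.2778 -0.4138  0.2214] [-0.13 -0.21  0.24] r 0.4935 phi 228.47 psi 82.01 [ 0.003  0.755  0.656 -0.002] [-1.12  0.16  1.68 -0.    1.29 -0.98]
(64.75, np.float64(0.04523312456506611)) (64.5, np.float64(0.037587301587301586))
(array([ 0.5228, -0.0714]), 'r', np.float64(0.0866), 'ang', np.float64(198.27), 'yaw', np.float64(18.7), np.uint64(308), np.float64(54.8))
[ 0.60593426 -0.04407205] 18.632371948158866 1249.5764705882352
```

View pics/p5.png

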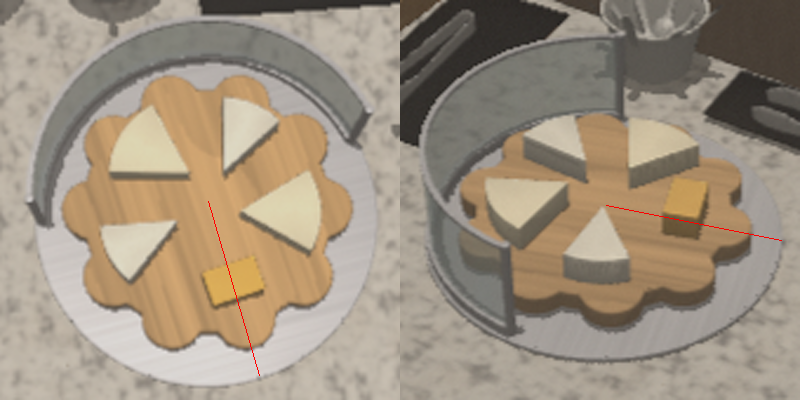

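```bash
python3 - <<'E'
from fit import *
b=get_image("top");s=get_image("scene"); C=np.array([.6053,-.0443])
cv2.imwrite("pics/s5.png",s[:,:,::-1])
pan=[]
def panel(n,i,c,lines):
    x,y=int(c[0])-20,int(c[1])-15
    q=cv2.resize(i[y:y+30,x:x+40],(400,300),interpolation=cv2.INTER_CUBIC)
    for P,col in lines:
        uv=np.round((proj(n,P)+.5-[x,y])*10).astype(np.int32); cv2.polylines(q,[uv],False,col,1)
    cv2.putText(q,f"{x},{y}",(5,295),0,.4,(255,0,255),1); pan.append(q)
for sg in(1,-1):
    t=np.radians(15.2+78*sg); g=np.array([np.cos(t),np.sin(t)])
    P=np.array([[*(C+.174*g),z] for z in(.008,.121)])
    panel("top",b,proj("top",P).mean(0),[(P,(255,0,0))])
t=np.radians(195.2); g=np.array([np.cos(t),np.sin(t)]); h=np.array([-g[1],g[0]])
box=[]
for z in(.066,.036):
    k=[C+.084*g+a*.018*g+e*.0275*h for a,e in((1,1),(1,-1),(-1,-1),(-1,1),(1,1))]
    box.append((np.array([[*p,z] for p in k]),(255,0,0) if z>.05 else (0,0,255)))
for n,i in(("top",b),("scene",s)):
    panel(n,i,proj(n,[*(C+.084*g),.051])[0],box)
cv2.imwrite("pics/fin.png",np.vstack([np.hstack(pan[:2]),np.hstack(pan[2:])])[:,:,::-1])
E
```

```text
(no output)
```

View pics/fin.png

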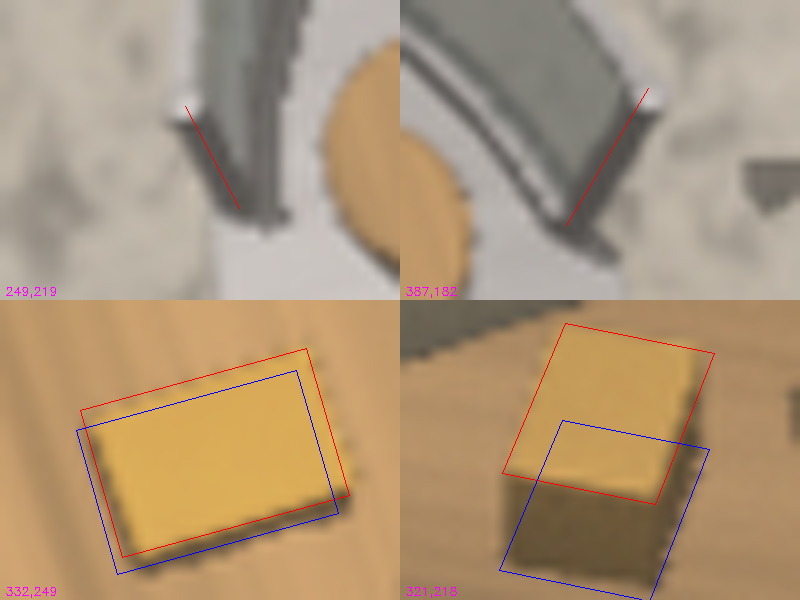

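In the last picture the block (bottom panels, centres near (220,457) and (610,400)) lies within about 2 mm of the modelled front position. The posts (187,105) and (650,100) match the heading to under 1°. The cheese stands unshifted and the arm is clear, so I hand in.

```bash
python3 -c "
from rig import *
print(sign_off())"
```

```text
the job is handed in; nothing more can be done
None
```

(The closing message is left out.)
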